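# Rack the thick test plates for drying

## Robot

A 6-joint arm with a two-finger parallel gripper is mounted at the origin on the work surface; the furniture and walls round the work are solid. World frame = base frame: x ahead of the robot, y to its left, z up, the work surface at z = 0. Lengths are in mm, angles in rad, forces in N, time in s.
With the tool pointing down it reaches from about 275 to 1000 mm from the base axis. Payload 8.4 kg.
Tool frame: the origin (TCP) lies on the mounting face of the last link; the fingertips stand 173 mm ahead of it and the grasp point (between the pads) lies 155 mm ahead of it; z points along the fingers, y is the line along which they close (so a half turn about z gives the same grasp; the last joint's range is limited). The gripper opens to 85 mm and grips with 20 to 120 N. Pads are 22 mm wide; open, the fingers measure 114 mm over their backs; the gripper's body (76 mm by 85 mm) begins 54 mm behind the grasp point. The pads swing forward as they close: fully open they stand 13 mm farther back than shut.
Start: joints at [-1.287, 0.353, 1.633, -0, 1.155, -0.002], TCP at [176.202, -599.652, 404.681] pointing down, gripper open.
Joint ranges: [-2.63, 2.63], [-0.92, 2.1], [0.06, 2.66], [-1.3, 4.44], [0, 2.69], [-3.02, 3.02]. Speed limits (rad/s): [2.22, 2.22, 2.79, 3.14, 3.14, 3.14].

## Interface

Orientations are given as [roll, pitch, yaw] about the fixed x, y, z axes, in that order (R = Rz(yaw) Ry(pitch) Rx(roll)).
In Python, from rig import r gives the robot as it stands.
- The arm moves only by the tool apply_moves, never from a script. Its argument "deltas" is a list of rows, each an object with "claw": the gripper command: -1 is fully open, 1 is shut, values between are in proportion; "delta_pos": the shift along the tool's x, y, z in cm, a list of three; "yaw": the turn about the tool's z in rad. In form: [{"claw": claw, "delta_pos": [tx, ty, tz], "yaw": yaw}, ...]. A call has 1 to 8 rows; each row shifts and turns the commanded pose from where the row before left it, along the tool's axes as they then stand; what a row does not reach is not made up. A row lasts 1/8 s, in which the tool goes at most 62.5 mm and 10.7 degrees, less where a joint would pass 70% of its speed; a pose out of reach is approached as far as the arm can. A call with a gripper value outside its range is refused whole. The fingers move at their own pace and stop on an object; "grip_force" is the grip in N (left out, the last holds). Time passes only in rows, so rows that do not move let the fingers close. It gives the time, the measured TCP pose, the force, the opening and the grip force at its end, in the units of the state.
- r.sense(): the state, without advancing time (a new reading comes with each control period).
- r.grab_frame(name): name is "scene" or "top" or "wrist"; returns a dict with "img" (480x640x3 uint8, blue, green, red), "z_map" (480x640 float32, mm along the optical axis (not along the pixel's ray), 0 where there is no reading), "fx", "fy", "cx", "cy" (pixels), "eye" and "rotation" of the camera in the world; the wrist camera has in their place "T_tool_cam" (4x4, takes a point from camera to tool coordinates, whose origin is the TCP and whose axes are the flange's). Camera axes: x right, y up, looking along -z (the intrinsics and any distortion apply to the point x, -y, -z); pixel columns grow to the right and rows downward; lengths in mm; the calibration is good to about 2 mm. A picture is of the moment at which its call begins: read the wrist's pose just before it.
- r.sign_off(): hands the job in; it is judged then, once.
The state is a dict: "clock": time; "qpos": joint angles; "qvel": joint speeds; "joint_efforts": joint torques, N m; "eef_pos": TCP position; "tcp_rot": TCP orientation; "contact_force": force on the tool from outside, world axes, zero at the start; "wrist_torque": the same for the moment, N m; "opening": opening from 0.0 (shut) to 1.0 (fully open); "grasp_force": force on a finger pad.
Only numpy, scipy, OpenCV 4.12 (cv2) and the standard library are available. Lean on these libraries where they do the work, as an engineer would, in place of code of your own. Each camera call takes 0.05 s, during which the arm holds its last target. There are 200 camera calls.

## Task

Three steel plates lie on the sloping rest, under its hood. Take the two thick square ones and stand each on edge in the slotted rack, one in each of the two end slots with the middle slot left empty so that air can pass, fully down in the slots. Leave the thin drilled plate lying on the rest and do not disturb the other things on the bench.

Things in the scene. Friction and masses are not known exactly. Their poses are not given: they have to be found in the camera images.
- plate_a: first square steel test plate, plain, 50 x 50 x 10 mm, 0.15 to 0.25 kg, loose. Origin: centre of its underside; z is its normal, out through the other face; x and y run along its edges. It starts on one of the three places of the rest, face up, tilted 50 deg from level: -x points up the slope towards the robot
- plate_b: second square steel test plate, plain, 50 x 50 x 10 mm, 0.15 to 0.25 kg, loose. Origin: centre of its underside; z is its normal, out through the other face; x and y run along its edges. It starts on one of the three places of the rest, face up, tilted 50 deg from level: -x points up the slope towards the robot (same as plate_a)
- plate_a_center (a point): middle of plate_a's solid (mid thickness); axes as the plate's
- plate_b_center (a point): middle of plate_b's solid (mid thickness); axes as the plate's
- thin_plate: thin oblong steel plate with two holes, 50 x 80 x 6 mm, loose; lies on the rest beside the square ones with its 80 mm side level, to be left there. Origin: centre of its underside, axes as for the square plates
- rest: fixed grey metal stand with three places side by side along its y, on a base (x -50 to 92, y -135 to 135, 8 mm thick). Plates lie on it sloping at 50 deg to the bench, low at its +x side, high towards -x (the robot); lower edges on a lip 9 mm high, upper edges about 93 mm up. Origin: underside of the base, below the plates. Position and yaw vary; it may be left or right
- rest_hood (a point): middle of the lower near edge of the sheet hood over the rest, 228 mm above the bench; the hood, 6 mm thick, runs 54 mm back (+x) from here, 135 mm either way along y, on two posts behind. It leaves no room to come straight down on the plates: come along their slope, from the robot's side
- rest_mid (a point): middle place of the rest: centre of the underside of a plate lying there (the other places: 88 mm either way along y); axes as the rest's. Two prongs, each 6 mm wide, 38 mm clear between, carry the lower 32 mm of the plate's 50 mm; only the lower 14 mm are closed between the prongs, so a finger can go under the upper part
- rack: fixed slotted rack: aluminium base 132 x 76 x 10 mm with two rows of upright grey fins (at y = 19 to 32 and -19 to -32 mm, nothing between the rows) forming three slots, middles at x = -38, 0, +38 mm. A plate in a slot runs along y, its normal along x. Slots 12.5 mm wide, mouths rounded (4 mm), floor 10 mm, fin tops 30 mm above the bench. Origin: underside centre. Pose varies
- slot_near (a point): middle of the floor of the end slot at the rack's -x end (an end slot to fill); axes as the rack's
- slot_mid (a point): middle of the floor of the middle slot (to stay empty); axes as the rack's
- slot_far (a point): middle of the floor of the end slot at the rack's +x end (an end slot to fill); axes as the rack's
- rule: steel rule on a strip back, 26 x 315 x 10 mm, lying along the back of the bench, bystander; origin underside centre
- grease_pot: round white pot with green lid, 63 mm wide, 59 mm high, standing at the back, bystander; origin underside centre
- micrometer: micrometer lying at the back, 49 x 155 x 12 mm, bystander; origin underside centre
There are look-alikes about, which are no part of the job. Leave any red or yellow look-alike of the plate_a alone.

How it is judged (in metres and radians):
On the way:
1. one thick plate stands fully down in an end slot and is let go (((x of plate_a_center in the frame of slot_near between -0.006 and 0.006 m and y of plate_a_center in the frame of slot_near between -0.012 and 0.012 m and z of plate_a_center in the frame of slot_near between 0.022 and 0.028 m and angle between the z axis of plate_a and the x axis of rack, either way round below 0.22 rad) or (x of plate_a_center in the frame of slot_far between -0.006 and 0.006 m and y of plate_a_center in the frame of slot_far between -0.012 and 0.012 m and z of plate_a_center in the frame of slot_far between 0.022 and 0.028 m and angle between the z axis of plate_a and the x axis of rack, either way round below 0.22 rad) or (x of plate_b_center in the frame of slot_near between -0.006 and 0.006 m and y of plate_b_center in the frame of slot_near between -0.012 and 0.012 m and z of plate_b_center in the frame of slot_near between 0.022 and 0.028 m and angle between the z axis of plate_b and the x axis of rack, either way round below 0.22 rad) or (x of plate_b_center in the frame of slot_far between -0.006 and 0.006 m and y of plate_b_center in the frame of slot_far between -0.012 and 0.012 m and z of plate_b_center in the frame of slot_far between 0.022 and 0.028 m and angle between the z axis of plate_b and the x axis of rack, either way round below 0.22 rad)) and contact force between the fingers and plate_a below 0.1 N and contact force between the fingers and plate_b below 0.1 N), for 0.2 s.
At the end, for the whole second after the job is handed in: Each end slot holds one thick plate on edge, released and at rest, middle slot empty: its middle within 6 mm of the slot middle across, 12 mm along, 22 to 28 mm over the slot floor; its normal within 0.22 rad of the rack x. Thin plate within 15 mm of its place on the rest, bystanders within 30 mm ((((x of plate_a_center in the frame of slot_near between -0.006 and 0.006 m and y of plate_a_center in the frame of slot_near between -0.012 and 0.012 m and z of plate_a_center in the frame of slot_near between 0.022 and 0.028 m and angle between the z axis of plate_a and the x axis of rack, either way round below 0.22 rad) and (x of plate_b_center in the frame of slot_far between -0.006 and 0.006 m and y of plate_b_center in the frame of slot_far between -0.012 and 0.012 m and z of plate_b_center in the frame of slot_far between 0.022 and 0.028 m and angle between the z axis of plate_b and the x axis of rack, either way round below 0.22 rad)) or ((x of plate_a_center in the frame of slot_far between -0.006 and 0.006 m and y of plate_a_center in the frame of slot_far between -0.012 and 0.012 m and z of plate_a_center in the frame of slot_far between 0.022 and 0.028 m and angle between the z axis of plate_a and the x axis of rack, either way round below 0.22 rad) and (x of plate_b_center in the frame of slot_near between -0.006 and 0.006 m and y of plate_b_center in the frame of slot_near between -0.012 and 0.012 m and z of plate_b_center in the frame of slot_near between 0.022 and 0.028 m and angle between the z axis of plate_b and the x axis of rack, either way round below 0.22 rad))) and linear speed of each of plate_a, plate_b below 0.02 m/s and angular speed of each of plate_a, plate_b below 0.2 rad/s and distance of thin_plate from where it was at the start of the episode below 0.015 m); the robot touches nothing.
It fails at once if the thin drilled plate is moved from its place on the rest (more than 15 mm) (distance of thin_plate from where it was at the start of the episode above 0.015 m).
It fails at once if a bystander on the bench is shifted more than 30 mm (distance of any of rule, grease_pot, micrometer from where it was at the start of the episode above 0.03 m).
It also fails if it takes over 72 s, if anything falls off the work surface, if the arm or the gripper's body presses on something with over 40 N, if the wrist force passes 120 N, or if a joint passes its speed limit or range.

## Working session

There is one attempt and no reset: what is moved stays moved. The work goes in short steps, Python scripts to look and compute and a tool call to move; the robot and the scene stay as the last step left them, time stands still between calls to the robot, and variables do not carry over. Pictures are saved under pics/ and viewed, at most 10 in all, crops included, and the job is handed in when it is done.

Besides the shell and the picture viewer there is one more tool, called in YAML: its name, and indented under it one key for each argument. apply_moves: Moves the arm, as the interface text tells. Its arguments: {"type":"object","properties":{"deltas":{"type":"array"},"grip_force":{"type":"number"}},"required":["deltas"]}

```bash
ls; mkdir -p pics; cat > h.py <<'E'
import numpy as np,cv2
from rig import r
from scipy.spatial.transform import Rotation as Ro
def frame(n):
    s=r.sense(); f=r.grab_frame(n)
    if 'T_tool_cam' in f:
        T=np.eye(4);T[:3,:3]=Ro.from_euler('xyz',s['tcp_rot']).as_matrix();T[:3,3]=s['eef_pos'];T=T@np.array(f['T_tool_cam'])
    else:
        T=np.eye(4);R=np.array(f['rotation']);T[:3,:3]=R if R.shape==(3,3) else Ro.from_euler('xyz',R).as_matrix();T[:3,3]=f['eye']
    v,u=np.mgrid[:480,:640];z=f['z_map']
    P=np.stack([(u-f['cx'])/f['fx']*z,-(v-f['cy'])/f['fy']*z,-z],-1)@T[:3,:3].T+T[:3,3]
    P[z<=0]=np.nan
    return f,P,T
E
python3 - <<'E'
from h import *
print(r.sense())
for n in('scene','top','wrist'):
    f,P,T=frame(n);cv2.imwrite(f'pics/{n}0.png',f['img']);np.savez(f'{n}0.npz',P=P,T=T,img=f['img'])
    print(n,{k:v for k,v in f.items() if k not in('img','z_map')})
E
```

```text
pics
{'clock': 0.0, 'qpos': array([-1.28743346e+00,  3.53615075e-01,  1.63413428e+00,  1.25726781e-05,
        1.15521677e+00, -2.40403010e-03]), 'qvel': array([-0.000586  , -0.00086775,  0.00018417, -0.00126589, -0.00071642,
        0.00095177]), 'joint_efforts': array([-2.53858881e-03, -6.05248547e+01, -3.42067802e+01, -2.12306991e-04,
        9.31449904e-03,  1.36808470e-05]), 'eef_pos': array([ 176.11519199, -599.42163482,  403.98211886]), 'tcp_rot': array([-3.14021921e+00, -1.47973724e-05,  2.85761804e-01]), 'contact_force': array([0.05351274, 0.56544622, 0.04587872]), 'wrist_torque': array([0.03236977, 0.02372419, 0.05298799]), 'grasp_force': 0.0, 'opening': 1.000466376023464}
scene {'fx': 554.5182891239174, 'fy': 554.5182891239174, 'cx': 317.1113447947023, 'cy': 239.52589948504564, 'eye': array([-584.08429213,  550.0250217 ,  732.98215122]), 'rotation': array([ 1.15862933, -0.02701618, -2.02586489])}
top {'fx': 447.41952754141266, 'fy': 447.41952754141266, 'cx': 321.26886674984576, 'cy': 231.77938639145611, 'eye': array([ 467.97891047,  -51.56734452, 1032.358314  ]), 'rotation': array([ 0.15636921,  0.03180788, -1.59860525])}
wrist {'fx': 370.2787594044488, 'fy': 370.2787594044488, 'cx': 318.4248913292794, 'cy': 237.09581004437925, 'T_tool_cam': array([[-5.80825070e-04,  9.58558265e-01,  2.84895972e-01,
         7.16011558e+01],
       [ 9.99999746e-01,  4.38965135e-04,  5.61788440e-04,
        -1.38278561e-01],
       [ 4.13447553e-04,  2.84896226e-01, -9.58558276e-01,
         3.00268309e+01],
       [ 0.00000000e+00,  0.00000000e+00,  0.00000000e+00,
         1.00000000e+00]])}
```

View pics/scene0.png

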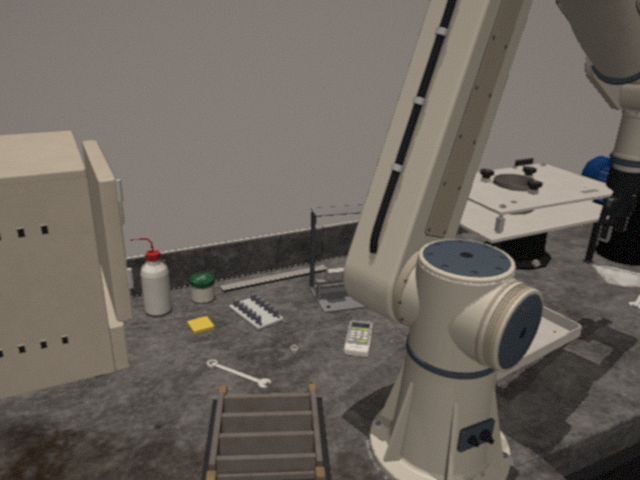

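View pics/top0.png

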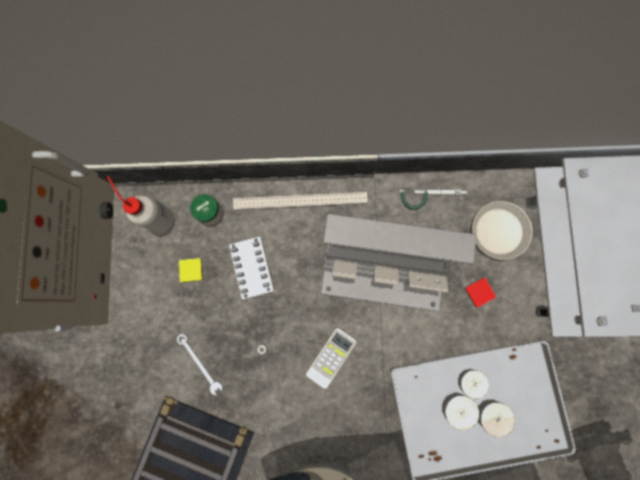

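```bash
python3 - <<'E'
from h import *
d=np.load('top0.npz');im=d['img']
cv2.imwrite('pics/topcrop.png',cv2.resize(im[190:325,220:540],(800,338),interpolation=cv2.INTER_CUBIC))
P=d['P']
for n,(u,v) in dict(hoodNL=(328,236),hoodNR=(470,258),hoodFL=(332,218),hoodFR=(473,240),hoodNM=(400,248),pl=(344,268),pm=(386,275),thin=(428,281),baseL=(326,290),baseR=(438,304),rackTL=(233,243),rackTR=(259,239),rackBL=(241,297),rackBR=(270,291),red=(480,292),phone=(331,358)).items(): print(n,np.round(P[v-1:v+2,u-1:u+2].reshape(-1,3).mean(0)))
E
```

```text
hoodNL [586. -42. 234.]
hoodNR [ 539. -292.  234.]
hoodFL [619. -50. 235.]
hoodFR [ 571. -300.  234.]
hoodNM [ 561. -169.  234.]
pl [539. -71.  87.]
pm [ 521. -158.   91.]
thin [ 507. -246.   83.]
baseL [496. -31.   8.]
baseR [ 458. -281.    9.]
rackTL [611. 182.   8.]
rackTR [618. 121.  10.]
rackBL [486. 164.   5.]
rackBR [498.  97.   7.]
red [ 482. -375.   11.]
phone [348. -37.  19.]
```

View pics/topcrop.png

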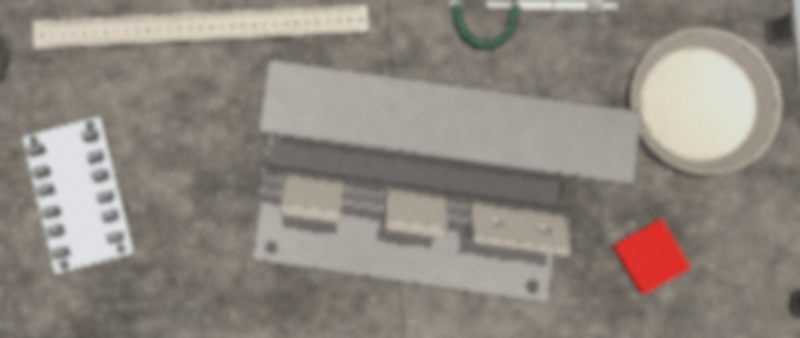

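```bash
cat > g.py <<'E'
import numpy as np
def rest_frame(P,yaw):
    c,s=np.cos(yaw),np.sin(yaw); Q=P.copy(); Q[...,0]=P[...,0]*c+P[...,1]*s; Q[...,1]=-P[...,0]*s+P[...,1]*c; return Q
E
python3 - <<'E'
from h import *; from g import *
d=np.load('top0.npz');P=d['P']
print('tray max z',np.nanpercentile(P[345:470,395:575,2],99.5))
# hood
sel=np.zeros(P.shape[:2],bool);sel[200:270,315:485]=1
hm=(sel&(P[...,2]>228)&(P[...,2]<242)).astype(np.uint8)
pts=P[hm>0][:,:2].astype(np.float32); rc=cv2.minAreaRect(pts);print('hood rect',rc)
yaw=-0.187
(w,hh)=rc[1]
b=cv2.boxPoints(rc);print(b)
# rack fin/base
sr=np.zeros_like(sel);sr[225:310,222:285]=1
rm=sr&(P[...,2]>3.5);print('rack z',np.nanpercentile(P[rm][:,2],[5,50,95,99]))
rc=cv2.minAreaRect(P[rm][:,:2].astype(np.float32));print('rack rect',rc)
im=d['img'];w=sr&(im.min(-1)>150);rc=cv2.minAreaRect(P[w][:,:2].astype(np.float32));print('white',rc)
# plates
for n,(u,v) in dict(pl=(344,268),pm=(386,275),thin=(428,281)).items():
    for vv in range(v-14,v+14,2): print(n,vv,np.round(rest_frame(P[vv,u],yaw)))
Q=rest_frame(P,yaw)
# base near edge
bm=sel.copy();bm[:]=0;bm[250:315,315:460]=1;bm&=(P[...,2]>5)&(P[...,2]<12);print('base',np.nanpercentile(Q[bm],[1,99],axis=0))
E
```

```text
tray max z 49.73542691360859
hood rect ((579.089599609375, -169.52401733398438), (270.3675842285156, 54.673614501953125), 80.07398986816406)
[[ 528.8595  -297.97205]
 [ 582.7147  -307.39648]
 [ 629.3197   -41.07599]
 [ 575.4645   -31.65155]]
rack z [ 4.22890817 10.63905622 29.9666247  31.95609961]
rack rect ((555.7261352539062, 137.57284545898438), (145.6319580078125, 194.41908264160156), 89.14856719970703)
white ((554.1475219726562, 142.2908477783203), (135.60250854492188, 73.72207641601562), 15.66240406036377)
pl 254 [581.  34.   4.]
pl 256 [576.  34.   9.]
pl 258 [567.  33.  58.]
pl 260 [561.  32.  67.]
pl 262 [557.  32.  71.]
pl 264 [552.  31.  78.]
pl 266 [547.  31.  83.]
pl 268 [543.  30.  87.]
pl 270 [538.  29.  96.]
pl 272 [534.  29.  98.]
pl 274 [530.  28.  95.]
pl 276 [526.  28.  91.]
pl 278 [526.  26.  12.]
pl 280 [522.  25.   6.]
pm 261 [579. -62.  12.]
pm 263 [575. -64.   6.]
pm 265 [565. -59.  62.]
pm 267 [560. -59.  69.]
pm 269 [556. -59.  71.]
pm 271 [551. -59.  78.]
pm 273 [547. -59.  82.]
pm 275 [541. -58.  95.]
pm 277 [537. -59.  96.]
pm 279 [533. -59. 100.]
pm 281 [529. -60.  96.]
pm 283 [530. -70.   9.]
pm 285 [526. -70.  10.]
pm 287 [521. -71.  10.]
thin 267 [ 581. -158.    9.]
thin 269 [ 576. -159.    9.]
thin 271 [ 566. -149.   63.]
thin 273 [ 562. -150.   62.]
thin 275 [ 558. -150.   66.]
thin 277 [ 553. -149.   71.]
thin 279 [ 548. -148.   78.]
thin 281 [ 544. -148.   81.]
thin 283 [ 539. -147.   89.]
thin 285 [ 535. -146.   96.]
thin 287 [ 530. -146.   99.]
thin 289 [ 532. -164.   10.]
thin 291 [ 527. -165.    8.]
thin 293 [ 523. -165.   10.]
base [[ 485.62999453 -192.10168867    5.2032272 ]
 [ 601.58433337   72.3122403    11.77243127]]
```

apply_moves:
  deltas:
    - {"claw":-1,"delta_pos":[3.45,-3.06,-0.2],"yaw":0}
    - {"claw":-1,"delta_pos":[3.45,-3.06,-0.2],"yaw":0}
    - {"claw":-1,"delta_pos":[3.45,-3.06,-0.2],"yaw":0}
    - {"claw":-1,"delta_pos":[3.45,-3.06,-0.2],"yaw":0}
    - {"claw":-1,"delta_pos":[3.45,-3.06,-0.2],"yaw":0}
    - {"claw":-1,"delta_pos":[3.45,-3.06,-0.2],"yaw":0}
    - {"claw":-1,"delta_pos":[3.45,-3.06,-0.2],"yaw":0}
    - {"claw":-1,"delta_pos":[3.45,-3.06,-0.2],"yaw":0}

```text
clock: 1.15
eef_pos: [372.5, -285.6, 420.7]
tcp_rot: [3.142, -0.0, 0.286]
contact_force: [0.6, 0.0, 0.2]
opening: 0.998
grasp_force: 0.0
```

apply_moves:
  deltas:
    - {"claw":-1,"delta_pos":[3.45,-3.06,0],"yaw":0}
    - {"claw":-1,"delta_pos":[3.45,-3.06,0],"yaw":0}
    - {"claw":-1,"delta_pos":[3.45,-3.06,0],"yaw":0}
    - {"claw":-1,"delta_pos":[3.45,-3.06,0],"yaw":0}
    - {"claw":-1,"delta_pos":[0,0,0],"yaw":-0.178}
    - {"claw":-1,"delta_pos":[0,0,0],"yaw":-0.178}
    - {"claw":-1,"delta_pos":[0,0,0],"yaw":-0.178}
    - {"claw":-1,"delta_pos":[0,0,0],"yaw":-0.178}

```text
clock: 2.15
eef_pos: [469.8, -130.5, 420.5]
tcp_rot: [-3.141, 0.0, 1.004]
contact_force: [-0.1, -0.3, -0.4]
opening: 1.001
grasp_force: 0.0
```

apply_moves:
  deltas:
    - {"claw":-1,"delta_pos":[0,0,0],"yaw":-0.178}
    - {"claw":-1,"delta_pos":[0,0,0],"yaw":-0.178}
    - {"claw":-1,"delta_pos":[0,0,0],"yaw":-0.178}
    - {"claw":-1,"delta_pos":[0,0,0],"yaw":-0.178}
    - {"claw":-1,"delta_pos":[0,0,0],"yaw":-0.178}
    - {"claw":-1,"delta_pos":[0,0,0],"yaw":-0.178}
    - {"claw":-1,"delta_pos":[0,0,0],"yaw":-0.178}
    - {"claw":-1,"delta_pos":[0,0,0],"yaw":-0.178}

```text
clock: 3.15
eef_pos: [469.8, -130.6, 420.5]
tcp_rot: [-3.141, -0.0, 2.428]
contact_force: [-0.4, 0.4, -0.7]
opening: 1.001
grasp_force: 0.0
```

apply_moves:
  deltas:
    - {"claw":-1,"delta_pos":[0,0,0],"yaw":-0.178}
    - {"claw":-1,"delta_pos":[0,0,0],"yaw":-0.178}
    - {"claw":-1,"delta_pos":[0,0,0],"yaw":-0.178}
    - {"claw":-1,"delta_pos":[0,0,0],"yaw":0}

```text
clock: 3.65
eef_pos: [469.8, -130.6, 420.5]
tcp_rot: [3.142, -0.0, 2.955]
contact_force: [0.7, -0.1, -0.1]
opening: 1.003
grasp_force: 0.0
```

```bash
python3 - <<'E'
from h import *
s=r.sense();print({k:np.round(s[k],3) for k in('clock','qpos','eef_pos','tcp_rot','contact_force')})
f,P,T=frame('wrist');cv2.imwrite('pics/w1.png',f['img']);np.savez('w1.npz',P=P,T=T,img=f['img'])
E
```

```text
{'clock': np.float64(3.65), 'qpos': array([-0.274,  0.121,  1.901,  0.   ,  1.12 , -1.658]), 'eef_pos': array([ 469.774, -130.592,  420.524]), 'tcp_rot': array([ 3.142, -0.   ,  2.955]), 'contact_force': array([ 0.674, -0.112, -0.085])}
```

View pics/w1.png

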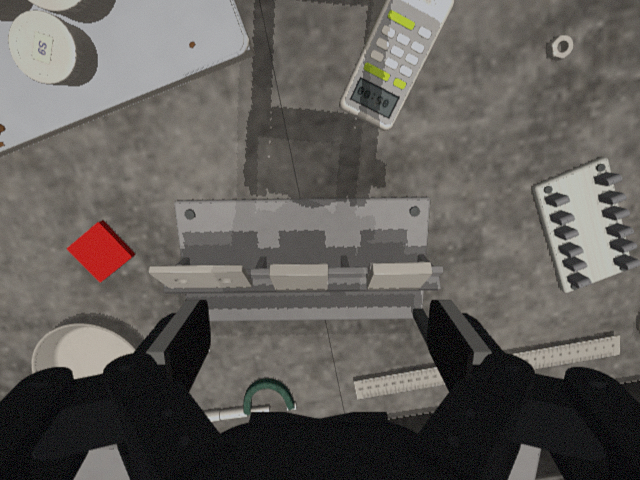

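```bash
python3 - <<'E'
from h import *; from g import *
d=np.load('w1.npz');P=d['P'];im=d['img']
hsv=cv2.cvtColor(im,cv2.COLOR_BGR2HSV)
for n,(u,v) in dict(pl=(402,271),pm=(300,270),thin=(200,270)).items(): print(n,im[v,u],hsv[v,u],np.round(P[v,u],1))
# base near edge and yaw
roi=np.zeros(P.shape[:2],bool);roi[190:330,130:450]=1
b=roi&(P[...,2]>4)&(P[...,2]<13)
pts=P[b];
edge=[]
for u in range(200,420,5):
    for v in range(180,230):
        if P[v,u,2]>4.5: edge.append(P[v,u,:2]);break
edge=np.array(edge);k=np.polyfit(edge[:,1],edge[:,0],1);print('base edge yaw',-np.arctan(k[0]))
# plates pixels: connected comps at z>55
m=(roi&(P[...,2]>62)&(P[...,2]<110)).astype(np.uint8);m[300:]=0
n,l,st,c=cv2.connectedComponentsWithStats(m);print([tuple(s) for s in st if s[4]>100])
h=m>0
# upper edge line: topmost pixel of each column
up=[]
for u in range(150,440):
    vs=np.where(h[:,u])[0]
    if len(vs): up.append(np.r_[u,vs[0],P[vs[0]+1,u]])
up=np.array(up);
for a,bb in((155,245),(275,325),(372,430)):
    q=up[(up[:,0]>a)&(up[:,0]<bb)];k=np.polyfit(q[:,3],q[:,2],1);print('edge',len(q),-np.arctan(k[0]),np.median(q[:,1]),np.round(np.median(q[:,2:],0),1))
yaw=-0.187
Q=rest_frame(P,yaw)
for u in(402,300,200):
    for v in range(258,294,3): print(u,v,hsv[v,u],np.round(Q[v,u],1))
# rack
rr=np.zeros_like(roi);rr[140:310,520:640]=1
w=rr&(P[...,2]>5)&(P[...,2]<16)&(im.min(-1)>140)
print('rack',cv2.minAreaRect(P[w][:,:2].astype(np.float32)))
E
```

```text
pl [157 165 171] [ 17  21 171] [525.1 -69.5  98.9]
pm [142 152 159] [ 18  27 159] [ 508.4 -154.    98.1]
thin [157 167 174] [ 18  25 174] [ 493.1 -237.6   96.7]
base edge yaw -0.17411720963534486
[(np.int32(0), np.int32(0), np.int32(640), np.int32(480), np.int32(301650)), (np.int32(149), np.int32(262), np.int32(295), np.int32(30), np.int32(5538))]
edge 89 -0.1934454706769322 266.0 [ 491.1 -237.5   94.7]
 ** On entry to DLASCL parameter number  4 had an illegal value
 ** On entry to DLASCL parameter number  4 had an illegal value
 ** On entry to DLASCL parameter number  4 had an illegal value
 ** On entry to DLASCL parameter number  4 had an illegal value
 ** On entry to DLASCL parameter number  5 had an illegal value
 ** On entry to DLASCL parameter number  4 had an illegal valueTraceback (most recent call last):
  File "<stdin>", line 25, in <module>
    c, resids, rank, s = lstsq(lhs, rhs, rcond)
                         ~~~~~^^^^^^^^^^^^^^^^^
    x, resids, rank, s = _umath_linalg.lstsq(a, b, rcond,
                         ~~~~~~~~~~~~~~~~~~~^^^^^^^^^^^^^
                                             signature=signature)
                                             ^^^^^^^^^^^^^^^^^^^^
    raise LinAlgError("SVD did not converge in Linear Least Squares")
numpy.linalg.LinAlgError: SVD did not converge in Linear Least Squares
```

```bash
python3 - <<'E'
import cv2
im=cv2.imread('pics/w1.png')
a=cv2.resize(im[245:305,140:450],(800,155),interpolation=cv2.INTER_CUBIC);b=cv2.resize(im[145:305,520:640],(450,600),interpolation=cv2.INTER_CUBIC)[:440]
import numpy as np
c=np.zeros((600,800,3),'uint8');c[:155]=a;c[160:600,:450]=b;cv2.imwrite('pics/crop2.png',c)
E
```

```text
(no output)
```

View pics/crop2.png

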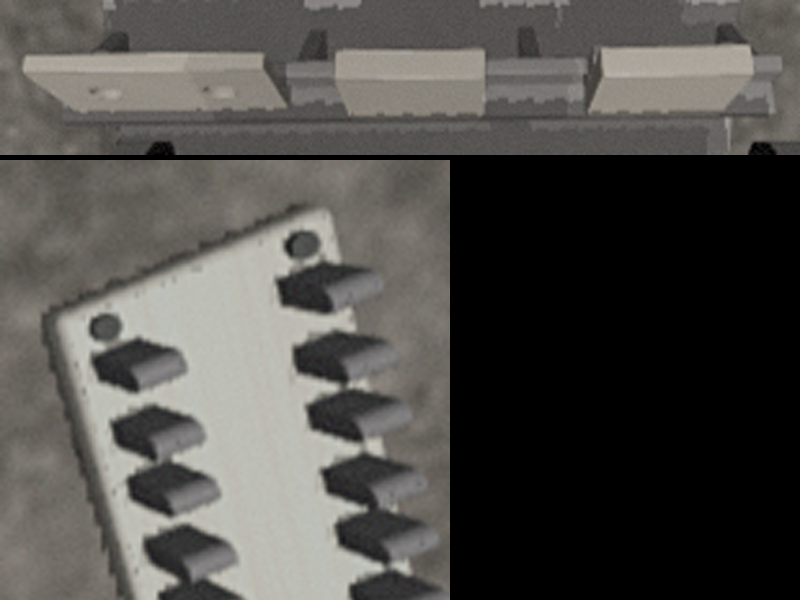

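```bash
python3 - <<'E'
from h import *; from g import *
d=np.load('w1.npz');P=d['P'];im=d['img']
roi=np.zeros(P.shape[:2],bool);roi[190:300,145:445]=1
h=roi&(P[...,2]>62)&(P[...,2]<112)
for a,bb in((158,240),(276,324),(376,426)):
    q=[]
    for u in range(a,bb):
        vs=np.where(h[:,u])[0]
        if len(vs):q.append(np.r_[vs[0],P[vs[0]+1,u]])
    q=np.array(q);q=q[np.isfinite(q).all(1)];k=np.polyfit(q[:,2],q[:,1],1);print('edge',len(q),-np.arctan(k[0]),np.median(q[:,0]),np.round(np.median(q[:,1:],0),1))
yaw=-0.185
Q=rest_frame(P,yaw)
for u in(402,300,200): print(u,[list(np.round(Q[v,u,[0,2]]).astype(int)) for v in range(258,300,2)])
# y extents at row 268 for each plate (edge face), brightness profile
for v in(267,269,271):
    g=im[v,:,:].mean(-1); tan=(im[v,:,2].astype(int)-im[v,:,0]>8)&(g>125)
    us=np.where(tan[140:460])[0]+140; runs=np.split(us,np.where(np.diff(us)>2)[0]+1)
    for rn in runs:
        if len(rn)>20: print(v,rn[0],rn[-1],'y',np.round(Q[v,rn[1],1],1),np.round(Q[v,rn[-2],1],1),'x',np.round(np.nanmedian(Q[v,rn,0]),1),'z',np.round(np.nanmedian(Q[v,rn,2]),1))
rr=np.zeros_like(roi);rr[140:310,520:640]=1
w=rr&(P[...,2]>5)&(P[...,2]<16)&(im.min(-1)>140)
print('rack',cv2.minAreaRect(P[w][:,:2].astype(np.float32)),np.median(P[w][:,2]))
t=rr&(P[...,2]>25)&(P[...,2]<40);tc=P[t][:,:2];print('fins',len(tc),np.nanmax(P[t][:,2]),cv2.minAreaRect(tc.astype(np.float32)))
E
```

```text
edge 82 -0.18994106293316543 266.0 [ 490.9 -239.    94.7]
edge 46 -0.17768261979214875 265.0 [ 505.7 -154.9   95.2]
edge 49 -0.15197243308146752 263.0 [520.7 -68.7  94.9]
402 [[np.int64(549), np.int64(10)], [np.int64(552), np.int64(8)], [np.int64(554), np.int64(9)], [np.int64(524), np.int64(96)], [np.int64(525), np.int64(97)], [np.int64(527), np.int64(97)], [np.int64(528), np.int64(99)], [np.int64(530), np.int64(99)], [np.int64(531), np.int64(100)], [np.int64(535), np.int64(96)], [np.int64(539), np.int64(91)], [np.int64(542), np.int64(87)], [np.int64(546), np.int64(83)], [np.int64(550), np.int64(77)], [np.int64(554), np.int64(72)], [np.int64(558), np.int64(68)], [np.int64(564), np.int64(60)], [np.int64(590), np.int64(8)], [np.int64(593), np.int64(8)], [np.int64(596), np.int64(7)], [np.int64(597), np.int64(10)]]
300 [[np.int64(549), np.int64(10)], [np.int64(552), np.int64(8)], [np.int64(554), np.int64(8)], [np.int64(556), np.int64(9)], [np.int64(525), np.int64(96)], [np.int64(527), np.int64(97)], [np.int64(528), np.int64(98)], [np.int64(529), np.int64(100)], [np.int64(531), np.int64(1
[... 947 characters left out ...]
2), np.int64(8)], [np.int64(595), np.int64(8)], [np.int64(596), np.int64(10)]]
267 150 241 y -184.8 -109.0 x 526.4 z 94.8
267 270 327 y -82.7 -35.8 x 526.2 z 95.8
267 373 431 y 4.9 nan x 526.2 z 96.6
269 149 241 y -186.0 -108.8 x 527.7 z 96.1
269 270 327 y -82.5 -35.8 x 527.6 z 97.1
269 373 431 y 4.7 52.1 x 527.6 z 97.7
271 149 241 y -185.1 -108.7 x 529.0 z 97.4
271 270 327 y -82.4 -35.9 x 529.0 z 98.2
271 373 431 y 4.6 51.7 x 528.9 z 98.9
rack ((552.3910522460938, 142.45799255371094), (131.79486083984375, 75.63398742675781), 12.923075675964355) 10.783630051525506
fins 1671 33.57434664895129 ((552.785400390625, 142.52011108398438), (105.99529266357422, 66.09737396240234), 12.974957466125488)
```

apply_moves:
  deltas:
    - {"claw":-0.53,"delta_pos":[-1.0,2.34,2],"yaw":0}
    - {"claw":-0.53,"delta_pos":[-1.0,2.34,3],"yaw":0}
    - {"claw":-0.53,"delta_pos":[-1.0,2.35,3],"yaw":0}
    - {"claw":-0.53,"delta_pos":[-0.6,0,3],"yaw":0}
    - {"claw":-0.53,"delta_pos":[-0.6,0,1],"yaw":0}
    - {"claw":-0.53,"delta_pos":[0,0,0],"yaw":0}

```text
clock: 4.45
eef_pos: [524.5, -69.6, 300.6]
tcp_rot: [-3.142, -0.001, 2.954]
contact_force: [0.8, -0.2, 0.1]
opening: 0.761
grasp_force: 0.0
```

```bash
python3 - <<'E'
from h import *
f,P,T=frame('wrist');cv2.imwrite('pics/w2.png',f['img']);np.savez('w2.npz',P=P,T=T,img=f['img'])
# finger tip location in tool frame
Q=(P-T[:3,3])@T[:3,:3]  # cam
Tt=np.array(f['T_tool_cam']);X=Q@Tt[:3,:3].T+Tt[:3,3]
m=np.isfinite(X[...,2])&(X[...,2]>60)&(X[...,2]<190)&(abs(X[...,0])<20)
for s in(-1,1):
    q=X[m&(X[...,1]*s>15)&(X[...,1]*s<70)];print(s,len(q),np.percentile(q,[1,50,99],axis=0).round(1))
E
```

```text
-1 25810 [[ -9.6 -65.   77.7]
 [ 12.2 -49.6 102.8]
 [ 19.5 -15.9 159.4]]
1 25775 [[ -9.7  16.   77.8]
 [ 12.1  49.5 102.8]
 [ 19.5  64.5 159.5]]
```

View pics/w2.png

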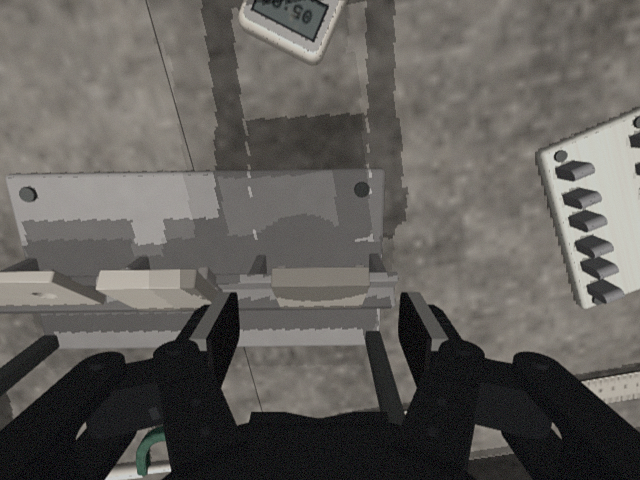

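apply_moves:
  deltas:
    - {"claw":-0.53,"delta_pos":[0,0,2],"yaw":0}
    - {"claw":-0.53,"delta_pos":[0,0,1.5],"yaw":0}
    - {"claw":-0.53,"delta_pos":[0,0,1],"yaw":0}
    - {"claw":-0.53,"delta_pos":[0,0,1],"yaw":0}
    - {"claw":-0.53,"delta_pos":[0,0,0],"yaw":0}

```text
clock: 5.12
eef_pos: [523.9, -69.3, 245.1]
tcp_rot: [-3.142, -0.001, 2.956]
contact_force: [-1.0, -0.3, -0.4]
opening: 0.765
grasp_force: 0.0
```

apply_moves:
  deltas:
    - {"claw":0.2,"delta_pos":[0,0,0],"yaw":0}
    - {"claw":0.2,"delta_pos":[0,0,0],"yaw":0}
    - {"claw":0.2,"delta_pos":[0,0,0],"yaw":0}
    - {"claw":0.2,"delta_pos":[0,0,0],"yaw":0}
    - {"claw":0.2,"delta_pos":[0,0,0],"yaw":0}
  grip_force: 60

```text
clock: 5.75
eef_pos: [524.3, -69.0, 246.3]
tcp_rot: [3.141, 0.001, 2.956]
contact_force: [-0.3, 4.4, 6.1]
opening: 0.569
grasp_force: 62.4
```

apply_moves:
  deltas:
    - {"claw":0.2,"delta_pos":[0.64,0,-0.77],"yaw":0}
    - {"claw":0.2,"delta_pos":[0.64,0,-0.77],"yaw":0}
    - {"claw":0.2,"delta_pos":[0.96,0,-1.15],"yaw":0}
    - {"claw":0.2,"delta_pos":[1.28,0,-1.54],"yaw":0}
    - {"claw":0.2,"delta_pos":[1.28,0,-1.54],"yaw":0}
    - {"claw":0.2,"delta_pos":[1.28,0,-1.54],"yaw":0}
    - {"claw":0.2,"delta_pos":[2,0,-1.5],"yaw":0}
    - {"claw":0.2,"delta_pos":[0,0,0],"yaw":0}

```text
clock: 6.75
eef_pos: [443.2, -54.2, 334.8]
tcp_rot: [-3.142, 0.0, 2.956]
contact_force: [0.6, 0.3, -2.2]
opening: 0.568
grasp_force: 62.5
```

```bash
cat > see.py <<'E'
from h import *
import sys
f,P,T=frame('wrist');cv2.imwrite(f'pics/{sys.argv[1]}.png',f['img'])
Q=(P-T[:3,3])@T[:3,:3];Tt=np.array(f['T_tool_cam']);X=Q@Tt[:3,:3].T+Tt[:3,3]
np.savez(sys.argv[1]+'.npz',X=X,P=P,img=f['img'])
# profile of held plate in tool x,z (|y|<18)
m=np.isfinite(X[...,2])&(abs(X[...,1])<18)&(X[...,2]>125)&(X[...,2]<215)&(X[...,0]>-60)&(X[...,0]<60)
q=X[m];print(len(q),'open',r.sense()['opening'])
if len(q):
    for v in range(0,480,6):
        k=m[v]; 
        if k.sum()>15: print(v,np.median(X[v][k],0).round(1))
E
python3 see.py w3
```

```text
3877 open 0.5680843206897258
324 [  3.9   0.2 151.4]
330 [  2.3  -0.  149.9]
336 [6.000e-01 1.000e-01 1.487e+02]
342 [-1.000e+00  1.000e-01  1.471e+02]
348 [ -2.7  -0.  146.1]
354 [-14.7  -0.2 160.2]
360 [-31.1  -0.2 179.6]
```

View pics/w3.png

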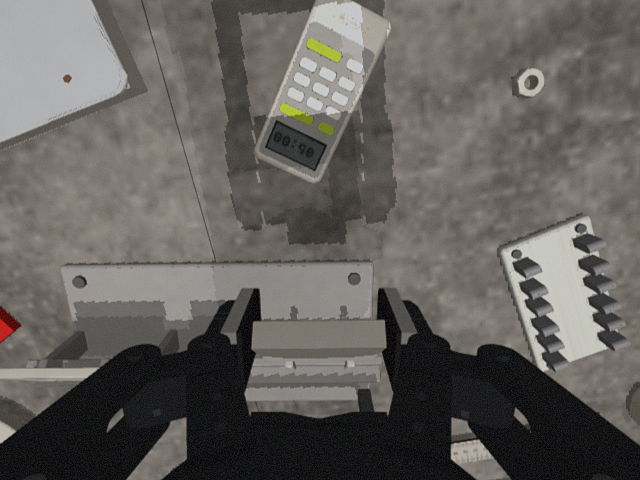

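apply_moves:
  deltas:
    - {"claw":0.2,"delta_pos":[0,3,0],"yaw":-0.137}
    - {"claw":0.2,"delta_pos":[0,4,0],"yaw":-0.137}
    - {"claw":0.2,"delta_pos":[0,4,0],"yaw":-0.138}
    - {"claw":0.2,"delta_pos":[0,4,0],"yaw":0}
    - {"claw":0.2,"delta_pos":[0,3,0],"yaw":0}
    - {"claw":0.2,"delta_pos":[0,0,0],"yaw":0}
  grip_force: 20

```text
clock: 7.55
eef_pos: [432.9, 124.5, 333.3]
tcp_rot: [3.142, -0.001, -2.913]
contact_force: [0.1, -0.7, -2.0]
opening: 0.568
grasp_force: 62.4
```

```bash
python3 see.py w4
```

```text
3878 open 0.5708135228846982
324 [3.900e+00 1.000e-01 1.514e+02]
330 [ 2.2e+00 -1.0e-01  1.5e+02]
336 [6.000e-01 1.000e-01 1.486e+02]
342 [-1.000e+00  1.000e-01  1.472e+02]
348 [-2.70e+00  1.00e-01  1.46e+02]
354 [-1.470e+01 -1.000e-01  1.602e+02]
360 [-3.110e+01 -1.000e-01  1.796e+02]
```

apply_moves:
  deltas:
    - {"claw":0.25,"delta_pos":[0,0,0],"yaw":0}
    - {"claw":0.25,"delta_pos":[0,0,0],"yaw":0}
    - {"claw":0.25,"delta_pos":[0,0,0],"yaw":0}
  grip_force: 20

```text
clock: 7.98
eef_pos: [433.2, 122.6, 333.8]
tcp_rot: [-3.142, 0.0, -2.916]
contact_force: [-0.7, 0.2, -2.1]
opening: 0.569
grasp_force: 62.4
```

```bash
python3 see.py w5
```

```text
3874 open 0.5681728108409823
324 [ 3.900e+00 -1.000e-01  1.514e+02]
330 [  2.3   0.3 149.9]
336 [ 6.000e-01 -1.000e-01  1.486e+02]
342 [-1.000e+00  1.000e-01  1.472e+02]
348 [-2.700e+00  1.000e-01  1.461e+02]
354 [-1.480e+01 -1.000e-01  1.602e+02]
360 [-3.120e+01 -1.000e-01  1.798e+02]
```

apply_moves:
  deltas:
    - {"claw":0.25,"delta_pos":[-3.2,-0.2,1],"yaw":0}
    - {"claw":0.25,"delta_pos":[-3.2,-0.2,2],"yaw":0}
    - {"claw":0.25,"delta_pos":[-3.3,-0.2,2.5],"yaw":0}
    - {"claw":0.25,"delta_pos":[-3.2,-0.2,2.5],"yaw":0}
    - {"claw":0.25,"delta_pos":[0,0,1.8],"yaw":0}
    - {"claw":0.25,"delta_pos":[0,0,0],"yaw":0}

```text
clock: 8.78
eef_pos: [559.2, 143.8, 234.1]
tcp_rot: [-3.142, -0.004, -2.916]
contact_force: [-0.1, 0.4, -2.4]
opening: 0.569
grasp_force: 62.3
```

```bash
python3 - <<'E'
from h import *
for n in('w3','w4','w5'):
    d=np.load(n+'.npz');P=d['P'];im=d['img']
    w=(P[...,2]>6)&(P[...,2]<15)&(im.min(-1)>130)&(P[...,1]>80)&(P[...,1]<210)&(P[...,0]>460)&(P[...,0]<640)
    rc=cv2.minAreaRect(P[w][:,:2].astype(np.float32));print(n,rc,np.median(P[w][:,2]))
    t=(P[...,2]>24)&(P[...,2]<40)&(P[...,1]>80)&(P[...,1]<210)&(P[...,0]>480)&(P[...,0]<620);print(cv2.minAreaRect(P[t][:,:2].astype(np.float32)),np.percentile(P[t][:,2],[50,90]))
E
python3 see.py w6
```

```text
w3 ((552.1387939453125, 142.36061096191406), (132.01644897460938, 75.20576477050781), 13.478889465332031) 10.764694621643201
((552.1456909179688, 142.64649963378906), (105.16537475585938, 65.86065673828125), 13.531854629516602) [29.21132283 31.02150826]
w4 ((552.0618896484375, 142.61676025390625), (131.6693115234375, 75.14083862304688), 13.447199821472168) 10.68018262764582
((551.42724609375, 142.48818969726562), (103.5467529296875, 64.13579559326172), 13.476800918579102) [29.44677742 31.03816352]
w5 ((552.5741577148438, 142.5986328125), (131.97116088867188, 75.04753112792969), 13.811918258666992) 10.68762279028789
((551.9754028320312, 142.71701049804688), (104.68021392822266, 63.92325210571289), 13.625680923461914) [29.56386322 30.98191576]
3870 open 0.5654726098601818
324 [ 4.000e+00 -1.000e-01  1.512e+02]
330 [ 2.2e+00 -1.0e-01  1.5e+02]
336 [ 6.000e-01 -1.000e-01  1.485e+02]
342 [-1.000e+00  1.000e-01  1.473e+02]
348 [-2.800e+00  1.000e-01  1.463e+02]
354 [-1.500e+01 -1.000e-01  1.605e+02]
360 [-3.140e+01 -1.000e-01  1.801e+02]
```

View pics/w6.png

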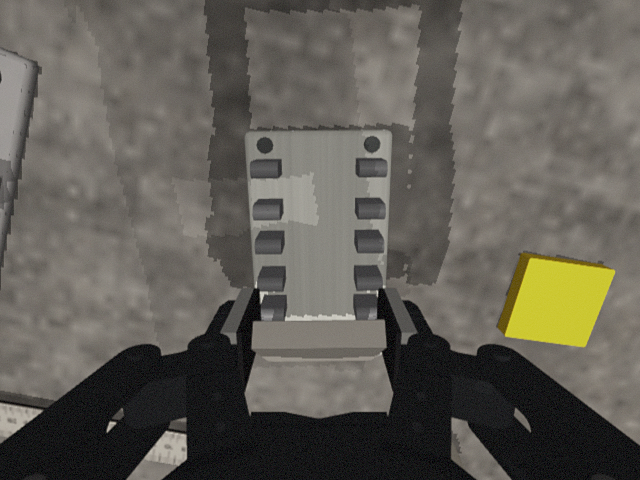

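apply_moves:
  deltas:
    - {"claw":0.25,"delta_pos":[-0.2,0,0.5],"yaw":-0.01}
    - {"claw":0.25,"delta_pos":[0,0,0.5],"yaw":0}
    - {"claw":0.25,"delta_pos":[0,0,0.5],"yaw":0}
    - {"claw":0.25,"delta_pos":[0,0,0.4],"yaw":0}
    - {"claw":0.25,"delta_pos":[0,0,0],"yaw":0}

```text
clock: 9.45
eef_pos: [562.3, 144.7, 216.4]
tcp_rot: [-3.142, -0.001, -2.905]
contact_force: [0.0, -0.0, -2.8]
opening: 0.569
grasp_force: 62.3
```

apply_moves:
  deltas:
    - {"claw":0.25,"delta_pos":[0,0,0.2],"yaw":0}
    - {"claw":0.25,"delta_pos":[-0.31,0,-0.15],"yaw":0}
    - {"claw":0.25,"delta_pos":[-0.32,0,-0.15],"yaw":0}
    - {"claw":0.25,"delta_pos":[0,0,0],"yaw":0}

```text
clock: 9.95
eef_pos: [568.2, 146.1, 217.8]
tcp_rot: [3.142, -0.002, -2.906]
contact_force: [-4.8, -0.8, 2.0]
opening: 0.571
grasp_force: 62.8
```

```bash
python3 see.py w7
```

```text
15594 open 0.5702801340497562
162 [5.760e+01 2.000e-01 2.069e+02]
168 [5.470e+01 2.000e-01 2.071e+02]
174 [ 51.9   0.4 207. ]
180 [4.910e+01 2.000e-01 2.071e+02]
186 [4.62e+01 2.00e-01 2.07e+02]
192 [ 4.330e+01 -1.000e-01  2.071e+02]
198 [ 4.040e+01 -1.000e-01  2.072e+02]
204 [3.750e+01 2.000e-01 2.071e+02]
210 [3.450e+01 2.000e-01 2.069e+02]
216 [ 3.15e+01 -1.00e-01  2.07e+02]
222 [ 2.85e+01 -1.00e-01  2.07e+02]
228 [ 2.54e+01 -1.00e-01  2.07e+02]
234 [2.23e+01 2.00e-01 2.07e+02]
240 [1.920e+01 2.000e-01 2.069e+02]
246 [1.600e+01 2.000e-01 2.071e+02]
252 [ 1.280e+01 -1.000e-01  2.071e+02]
258 [ 9.70e+00 -1.00e-01  2.07e+02]
264 [ 6.400e+00 -1.000e-01  2.071e+02]
270 [ 3.200e+00 -1.000e-01  2.069e+02]
276 [-2.00e-01 -1.00e-01  2.07e+02]
282 [-3.500e+00  2.000e-01  2.071e+02]
288 [-6.90e+00 -1.00e-01  2.07e+02]
294 [-1.03e+01 -1.00e-01  2.07e+02]
300 [-1.360e+01 -1.000e-01  2.068e+02]
306 [-1.72e+01  2.00e-01  2.07e+02]
312 [-2.060e+01  2.000e-01  2.068e+02]
318 [-2.42e+01 -1.00e-01  2.07e+02]
324 [3.900e+00 1.000e-01 1.513e+02]
330 [2.300e+00 1.000e-01 1.499e+02]
336 [6.000e-01 1.000e-01 1.486e+02]
342 [-1.000e+00  1.000e-01  1.472e+02]
348 [-2.800e+00  1.000e-01  1.462e+02]
354 [-1.540e+01 -1.000e-01  1.611e+02]
360 [-33.   -1.5 182.5]
```

apply_moves:
  deltas:
    - {"claw":0.25,"delta_pos":[0,0,0.2],"yaw":0}
    - {"claw":0.25,"delta_pos":[-0.3,0,0],"yaw":0}
    - {"claw":0.25,"delta_pos":[-0.3,0,-0.1],"yaw":0}
    - {"claw":0.25,"delta_pos":[0,0,0],"yaw":0}

```text
clock: 10.5
eef_pos: [570.5, 146.7, 217.5]
tcp_rot: [3.142, -0.012, -2.906]
contact_force: [-27.6, -6.3, 31.9]
opening: 0.57
grasp_force: 65.7
```

```bash
sed -i 's/X\[...,2\]<215/X[...,2]<200/' see.py; python3 see.py w8
```

```text
3836 open 0.5672935417505155
324 [4.000e+00 1.000e-01 1.513e+02]
330 [  2.4  -0.  149.7]
336 [  0.8  -0.  148.4]
342 [ -0.9  -0.  147.1]
348 [ -2.7  -0.  146. ]
354 [-1.530e+01 -1.000e-01  1.611e+02]
360 [-32.9  -1.8 182.3]
```

apply_moves:
  deltas:
    - {"claw":-0.1,"delta_pos":[0,0,-0.15],"yaw":0}
    - {"claw":-0.1,"delta_pos":[0,0,0],"yaw":0}
    - {"claw":-0.1,"delta_pos":[0,0,0],"yaw":0}

```text
clock: 10.92
eef_pos: [570.7, 146.7, 218.0]
tcp_rot: [3.142, -0.011, -2.906]
contact_force: [-21.6, -4.9, 18.2]
opening: 0.567
grasp_force: 64.5
```

```bash
python3 see.py w9
```

```text
3674 open 0.5697592485682089
324 [  4.   -0.  151.2]
330 [  2.4  -0.  149.8]
336 [  0.6  -0.  148.5]
342 [-1.000e+00 -1.000e-01  1.472e+02]
348 [ -2.7   0.3 146.1]
354 [-1.650e+01 -1.000e-01  1.628e+02]
```

apply_moves:
  deltas:
    - {"claw":0.1,"delta_pos":[0,0,-1.5],"yaw":0}
    - {"claw":0.1,"delta_pos":[2,0,-1],"yaw":0}
    - {"claw":0.1,"delta_pos":[4,0,0],"yaw":0}
    - {"claw":0.1,"delta_pos":[4,0,0],"yaw":0}
    - {"claw":0.1,"delta_pos":[1.6,0,1.5],"yaw":0}
    - {"claw":0.1,"delta_pos":[0,0,1.5],"yaw":0}
    - {"claw":0.1,"delta_pos":[0,0,0.7],"yaw":0}
    - {"claw":0.1,"delta_pos":[0,0,0],"yaw":0}

```text
clock: 11.98
eef_pos: [462.6, 120.7, 205.8]
tcp_rot: [-3.142, 0.0, -2.905]
contact_force: [0.1, -0.3, -1.6]
opening: 0.57
grasp_force: 62.4
```

```bash
cat >> h.py <<'E'
def rack(p,c=(552.2,142.5),yaw=.236):
    d=np.array(p[:2])-c; return np.round([d[0]*np.cos(yaw)+d[1]*np.sin(yaw),-d[0]*np.sin(yaw)+d[1]*np.cos(yaw),p[2]],1)
E
echo "print('tcp in rack',rack(r.sense()['eef_pos']),r.sense()['contact_force'].round(1),r.sense()['tcp_rot'].round(3))" >> see.py; python3 see.py w10
```

```text
5831 open 0.5658495355994323
324 [3.900e+00 1.000e-01 1.513e+02]
330 [2.2e+00 1.0e-01 1.5e+02]
336 [  0.6  -0.2 148.6]
342 [-1.000e+00 -1.000e-01  1.472e+02]
348 [-2.800e+00 -1.000e-01  1.462e+02]
354 [-1.490e+01 -1.000e-01  1.604e+02]
360 [-31.2   0.4 179.8]
366 [-4.550e+01 -1.000e-01  1.951e+02]
372 [-4.90e+01 -1.00e-01  1.95e+02]
378 [-5.27e+01 -1.00e-01  1.95e+02]
384 [-5.650e+01  1.000e-01  1.951e+02]
390 [-59.8  -0.4 194.5]
tcp in rack [-92.3  -0.3 206.1] [-0.   0.1 -2.7] [ 3.142  0.    -2.905]
```

apply_moves:
  deltas:
    - {"claw":0.1,"delta_pos":[-0.4,0,0],"yaw":0}
    - {"claw":0.1,"delta_pos":[-0.4,0,-0.15],"yaw":0}
    - {"claw":0.1,"delta_pos":[-0.4,0,-0.2],"yaw":0}
    - {"claw":0.1,"delta_pos":[0,0,0],"yaw":0}

```text
clock: 12.52
eef_pos: [471.0, 122.7, 208.7]
tcp_rot: [3.142, -0.008, -2.906]
contact_force: [-8.1, -1.6, -5.4]
opening: 0.574
grasp_force: 62.3
```

```bash
python3 see.py w11 | grep -v " 19[0-9]\|e+02\]$" 
```

```text
5751 open 0.5687827298410008
324 [  4.    0.3 151.2]
330 [  2.3  -0.  149.9]
336 [  0.6  -0.2 148.6]
342 [ -1.1  -0.  147.4]
tcp in rack [-83.7  -0.3 208.7] [-7.6 -0.9 -4.3] [ 3.142 -0.008 -2.906]
```

apply_moves:
  deltas:
    - {"claw":0.1,"delta_pos":[-0.4,0,-0.1],"yaw":0}
    - {"claw":0.1,"delta_pos":[-0.4,0,-0.1],"yaw":0}
    - {"claw":0.1,"delta_pos":[0,0,0],"yaw":0}

```text
clock: 12.95
eef_pos: [475.4, 123.8, 210.0]
tcp_rot: [3.142, -0.018, -2.906]
contact_force: [-22.0, -5.2, 6.7]
opening: 0.571
grasp_force: 64.7
```

```bash
python3 see.py w12 | grep -v "  *19[0-9]" 
```

```text
5847 open 0.5658251529003534
324 [  4.3  -0.  150.6]
330 [  2.6  -0.  149.3]
336 [8.000e-01 1.000e-01 1.483e+02]
342 [ -0.8  -0.  146.9]
348 [ -3.3  -0.2 147. ]
360 [-4.410e+01 -1.000e-01  1.984e+02]
372 [-5.150e+01  1.000e-01  1.983e+02]
378 [-5.510e+01 -1.000e-01  1.982e+02]
384 [-5.880e+01  1.000e-01  1.981e+02]
tcp in rack [-7.91e+01 -2.00e-01  2.10e+02] [-22.6  -4.4   6.4] [ 3.142 -0.017 -2.906]
```

apply_moves:
  deltas:
    - {"claw":0.1,"delta_pos":[-0.4,0,-0.15],"yaw":0}
    - {"claw":0.1,"delta_pos":[-0.4,0,-0.15],"yaw":0}
    - {"claw":0.1,"delta_pos":[0,0,0],"yaw":0}

```text
clock: 13.38
eef_pos: [484.0, 126.0, 213.4]
tcp_rot: [3.141, -0.015, -2.905]
contact_force: [-20.1, -2.3, 7.3]
opening: 0.572
grasp_force: 67.6
```

```bash
python3 see.py w13 | grep -v "  *19[0-9]" 
```

```text
3246 open 0.5636642928504385
312 [  1.2  -0.3 165.7]
318 [  7.4  -0.2 149.4]
324 [  5.5  -0.4 148.5]
330 [  3.7  -0.2 147.5]
336 [1.800e+00 1.000e-01 1.467e+02]
342 [-1.000e-01  1.200e+00  1.459e+02]
tcp in rack [-7.010e+01 -1.000e-01  2.134e+02] [-19.3  -2.1   8.1] [ 3.141 -0.015 -2.905]
```

apply_moves:
  deltas:
    - {"claw":0.1,"delta_pos":[-0.35,0,-0.15],"yaw":0}
    - {"claw":0.1,"delta_pos":[-0.35,0,-0.1],"yaw":0}
    - {"claw":0.1,"delta_pos":[0,0,0],"yaw":0}

```text
clock: 13.8
eef_pos: [491.2, 127.7, 215.8]
tcp_rot: [3.141, -0.014, -2.906]
contact_force: [-18.5, -2.0, 4.4]
opening: 0.57
grasp_force: 67.8
```

```bash
python3 see.py w14 | grep -v "  *19[0-9]" 
```

```text
4404 open 0.5718334803294409
300 [1.800e+00 1.000e-01 1.753e+02]
306 [ 6.800e+00 -1.000e-01  1.599e+02]
312 [ 10.2  -0.  148.7]
318 [  8.3  -0.  147.8]
324 [  6.3  -0.2 147.2]
330 [4.300e+00 1.000e-01 1.465e+02]
336 [2.300e+00 1.000e-01 1.459e+02]
tcp in rack [-6.280e+01 -1.000e-01  2.158e+02] [-17.6  -2.2   5.1] [ 3.141 -0.014 -2.905]
```

apply_moves:
  deltas:
    - {"claw":0.1,"delta_pos":[-0.35,0,-0.05],"yaw":0}
    - {"claw":0.1,"delta_pos":[-0.35,0,-0.05],"yaw":0}
    - {"claw":0.1,"delta_pos":[-0.2,0,0],"yaw":0}
    - {"claw":0.1,"delta_pos":[0,0,0],"yaw":0}

```text
clock: 14.35
eef_pos: [499.6, 129.7, 216.9]
tcp_rot: [3.141, -0.015, -2.905]
contact_force: [-20.7, -2.6, 9.1]
opening: 0.566
grasp_force: 69.8
```

```bash
python3 see.py w15 | grep -v "  *19[0-9]" 
```

```text
5676 open 0.5651368007673013
282 [ 5.900e+00 -1.000e-01  1.854e+02]
288 [  7.4  -0.5 175.5]
294 [ 8.900e+00 -1.000e-01  1.664e+02]
300 [1.020e+01 1.000e-01 1.584e+02]
306 [1.130e+01 1.000e-01 1.512e+02]
312 [ 11.3  -0.  146.7]
318 [9.200e+00 1.000e-01 1.463e+02]
324 [7.000e+00 1.000e-01 1.459e+02]
330 [  4.9  -0.2 145.4]
336 [2.600e+00 1.000e-01 1.453e+02]
tcp in rack [-5.41e+01 -1.00e-01  2.17e+02] [-20.8  -2.8   9.1] [ 3.141 -0.015 -2.905]
```

apply_moves:
  deltas:
    - {"claw":0.1,"delta_pos":[-0.35,0,0],"yaw":0}
    - {"claw":0.1,"delta_pos":[-0.3,0,0],"yaw":0}
    - {"claw":0.1,"delta_pos":[0,0,0],"yaw":0}

```text
clock: 14.78
eef_pos: [506.9, 131.5, 217.0]
tcp_rot: [3.141, -0.012, -2.905]
contact_force: [-15.1, -1.9, 3.1]
opening: 0.567
grasp_force: 67.4
```

```bash
python3 see.py w16 | grep -v "  *19[0-9]" 
```

```text
6982 open 0.5690308977112232
270 [ 1.290e+01 -1.000e-01  1.824e+02]
276 [ 13.    0.4 175.3]
282 [ 1.300e+01 -1.000e-01  1.689e+02]
288 [ 13.1  -0.  162.8]
294 [ 13.1  -0.  157.4]
300 [ 13.2  -0.  152.2]
306 [1.320e+01 1.000e-01 1.475e+02]
312 [ 12.2  -0.  144.9]
318 [ 10.   -0.  144.8]
324 [  7.7  -0.  144.7]
330 [5.300e+00 1.000e-01 1.448e+02]
tcp in rack [-4.66e+01 -1.00e-01  2.17e+02] [-15.9  -1.1   4.1] [ 3.141 -0.012 -2.905]
```

apply_moves:
  deltas:
    - {"claw":0.1,"delta_pos":[0.6,0,0],"yaw":0}
    - {"claw":0.1,"delta_pos":[0,0,-1.5],"yaw":0}
    - {"claw":0.1,"delta_pos":[0,0,-2],"yaw":0}
    - {"claw":0.1,"delta_pos":[-3.2,0,0],"yaw":0}
    - {"claw":0.1,"delta_pos":[-3.2,0,0],"yaw":0}
    - {"claw":0.1,"delta_pos":[-3.2,0,0],"yaw":0}
    - {"claw":0.1,"delta_pos":[0,0,0],"yaw":0}

```text
clock: 15.7
eef_pos: [601.1, 154.0, 255.2]
tcp_rot: [3.142, 0.005, -2.905]
contact_force: [-0.7, -0.3, -1.3]
opening: 0.571
grasp_force: 66.8
```

```bash
python3 see.py w17 | grep -v "  *19[0-9]"; python3 - <<'E'
from h import *
d=np.load('w17.npz');P=d['P']
R=np.array([[np.cos(.236),np.sin(.236)],[-np.sin(.236),np.cos(.236)]])
t=(P[...,2]>24)&(P[...,2]<34)&(P[...,1]>90)&(P[...,1]<200)&(P[...,0]>480)&(P[...,0]<640)
q=(P[t][:,:2]-[552.2,142.5])@R.T
h,e=np.histogram(q[:,0],np.arange(-60,61,2));print(dict(zip(e[:-1].astype(int),h)))
E
```

```text
6777 open 0.5712950624129945
264 [ 1.17e+01 -1.00e-01  1.93e+02]
270 [ 1.200e+01 -1.000e-01  1.847e+02]
276 [ 12.3  -0.3 176.8]
282 [ 12.6   0.4 169.8]
288 [ 12.8  -0.2 163.5]
294 [ 13.   -0.  157.6]
300 [ 13.3  -0.2 152. ]
306 [ 13.4  -0.  147. ]
312 [1.210e+01 1.000e-01 1.451e+02]
318 [  9.9  -0.  144.9]
324 [7.600e+00 1.000e-01 1.449e+02]
330 [  5.4  -0.  144.7]
tcp in rack [ 48.5  -0.3 254.5] [-0.2  0.3 -1.8] [ 3.142e+00  2.000e-03 -2.905e+00]
{np.int64(-60): np.int64(0), np.int64(-58): np.int64(0), np.int64(-56): np.int64(0), np.int64(-54): np.int64(0), np.int64(-52): np.int64(165), np.int64(-50): np.int64(234), np.int64(-48): np.int64(267), np.int64(-46): np.int64(278), np.int64(-44): np.int64(61), np.int64(-42): np.int64(0), np.int64(-40): np.int64(0), np.int64(-38): np.int64(0), np.int64(-36): np.int64(0), np.int64(-34): np.int64(0), np.int64(-32): np.int64(156), np.int64(-30): np.int64(224), np.int64(-28): np.int64(221), np.int64(-26): np.int64(216), np.int64(-24): np.int64(105), np.int64(-22): np.int64(0), np.int64(-20): np.int64(0), np.int64(-18): np.int64(0), np.int64(-16
[... 346 characters left out ...]
3), np.int64(10): np.int64(181), np.int64(12): np.int64(177), np.int64(14): np.int64(15), np.int64(16): np.int64(0), np.int64(18): np.int64(0), np.int64(20): np.int64(0), np.int64(22): np.int64(10), np.int64(24): np.int64(267), np.int64(26): np.int64(205), np.int64(28): np.int64(162), np.int64(30): np.int64(106), np.int64(32): np.int64(14), np.int64(34): np.int64(0), np.int64(36): np.int64(0), np.int64(38): np.int64(0), np.int64(40): np.int64(0), np.int64(42): np.int64(0), np.int64(44): np.int64(261), np.int64(46): np.int64(181), np.int64(48): np.int64(165), np.int64(50): np.int64(93), np.int64(52): np.int64(1), np.int64(54): np.int64(0), np.int64(56): np.int64(0), np.int64(58): np.int64(0)}
```

apply_moves:
  deltas:
    - {"claw":0.1,"delta_pos":[0.33,0,0],"yaw":0}
    - {"claw":0.1,"delta_pos":[0,0,1.5],"yaw":0}
    - {"claw":0.1,"delta_pos":[0,0,0.8],"yaw":0}
    - {"claw":0.1,"delta_pos":[0,0,0.5],"yaw":0}
    - {"claw":0.1,"delta_pos":[0,0,0.4],"yaw":0}
    - {"claw":0.1,"delta_pos":[0,0,0],"yaw":0}

```text
clock: 16.5
eef_pos: [595.0, 152.5, 221.0]
tcp_rot: [-3.142, -0.0, -2.905]
contact_force: [-1.7, -0.2, -1.9]
opening: 0.568
grasp_force: 66.8
```

apply_moves:
  deltas:
    - {"claw":0.1,"delta_pos":[-0.1,0,0.3],"yaw":0}
    - {"claw":0.1,"delta_pos":[0,0,0.4],"yaw":0}
    - {"claw":0.1,"delta_pos":[0,0,0.4],"yaw":0}
    - {"claw":0.1,"delta_pos":[0,0,0.3],"yaw":0}
    - {"claw":0.1,"delta_pos":[0,0,0],"yaw":0}

```text
clock: 17.12
eef_pos: [595.9, 152.7, 206.9]
tcp_rot: [-3.142, -0.001, -2.905]
contact_force: [-0.5, 0.6, -2.3]
opening: 0.565
grasp_force: 66.8
```

```bash
python3 see.py w18 | grep -v "  *19[0-9]"
```

```text
14943 open 0.5707247696244668
210 [ 3.690e+01 -1.000e-01  1.962e+02]
222 [ 3.120e+01 -1.000e-01  1.962e+02]
228 [ 2.830e+01 -1.000e-01  1.961e+02]
246 [ 1.950e+01 -1.000e-01  1.963e+02]
258 [ 1.360e+01 -1.000e-01  1.961e+02]
270 [ 1.210e+01 -1.000e-01  1.844e+02]
276 [ 1.230e+01 -1.000e-01  1.769e+02]
282 [1.260e+01 1.000e-01 1.698e+02]
288 [ 1.280e+01 -1.000e-01  1.634e+02]
294 [ 13.1  -0.  157.4]
300 [ 13.3  -0.  152. ]
306 [1.350e+01 1.000e-01 1.468e+02]
312 [ 12.1  -0.  145.1]
318 [9.900e+00 1.000e-01 1.449e+02]
324 [7.600e+00 1.000e-01 1.449e+02]
330 [  5.4  -0.  144.7]
tcp in rack [ 44.9  -0.3 207.1] [-0.   0.3 -1.4] [-3.142 -0.    -2.905]
```

apply_moves:
  deltas:
    - {"claw":0.1,"delta_pos":[0,0,0.12],"yaw":0}
    - {"claw":-0.4,"delta_pos":[0,0,0],"yaw":0}
    - {"claw":-0.4,"delta_pos":[0,0,0],"yaw":0}
    - {"claw":-0.4,"delta_pos":[0,0,0],"yaw":0}
    - {"claw":-0.4,"delta_pos":[0,0,-1.5],"yaw":0}
    - {"claw":-0.4,"delta_pos":[0,0,-3],"yaw":0}
    - {"claw":-0.5,"delta_pos":[0,0,-4],"yaw":0}
    - {"claw":-0.5,"delta_pos":[4,0,-2],"yaw":0}

```text
clock: 18.18
eef_pos: [559.1, 143.9, 314.6]
tcp_rot: [3.142, 0.007, -2.905]
contact_force: [-0.0, 0.3, -0.1]
opening: 0.751
grasp_force: 0.0
```

```bash
python3 - <<'E'
from h import *
f,P,T=frame('wrist');cv2.imwrite('pics/w19.png',f['img'])
m=(P[...,2]>36)&(P[...,2]<72)&(P[...,1]>90)&(P[...,1]<200)&(P[...,0]>560)&(P[...,0]<640)
q=np.array([rack(p) for p in P[m]]);print(len(q),np.percentile(q,[1,50,99],axis=0))
t=q[q[:,2]>56];print('top',np.percentile(t,[2,50,98],axis=0),r.sense()['eef_pos'],r.sense()['clock'])
E
```

```text
2070 [[ 33.2   -24.431  36.6  ]
 [ 34.3     0.3    59.7  ]
 [ 43.531  24.431  62.   ]]
top [[ 33.5   -24.002  56.7  ]
 [ 37.7    -0.4    60.6  ]
 [ 43.5    24.     61.9  ]] [553.80598725 142.64579897 315.15209575] 18.225
```

View pics/w19.png

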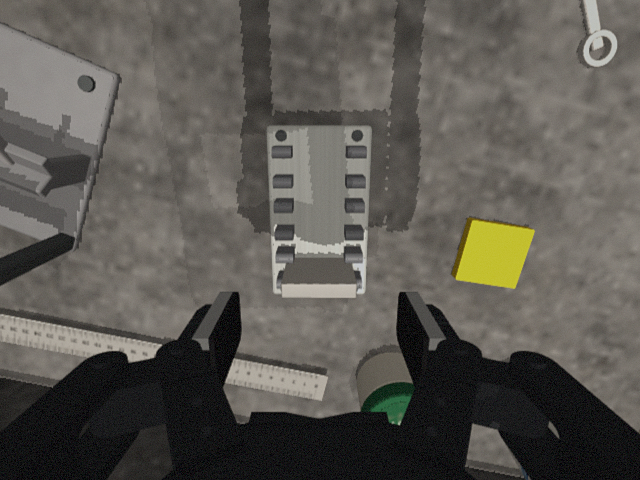

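apply_moves:
  deltas:
    - {"claw":-0.435,"delta_pos":[4.5,0,0],"yaw":0}
    - {"claw":-0.435,"delta_pos":[4.5,0,0],"yaw":0}
    - {"claw":-0.435,"delta_pos":[0,0,0],"yaw":0.141}
    - {"claw":-0.435,"delta_pos":[0,0,0],"yaw":0.141}
    - {"claw":-0.435,"delta_pos":[0,0,0],"yaw":0.141}
    - {"claw":-0.435,"delta_pos":[-0.96,-5.28,0],"yaw":0}
    - {"claw":-0.435,"delta_pos":[-0.96,-5.28,0],"yaw":0}
    - {"claw":-0.435,"delta_pos":[-0.96,-5.28,0],"yaw":0}

```text
clock: 19.23
eef_pos: [468.5, -40.0, 312.0]
tcp_rot: [3.141, 0.001, 2.956]
contact_force: [1.2, -0.3, -0.0]
opening: 0.719
grasp_force: 0.0
```

apply_moves:
  deltas:
    - {"claw":-0.435,"delta_pos":[-0.96,-5.28,0],"yaw":0}
    - {"claw":-0.435,"delta_pos":[-0.96,-5.28,0],"yaw":0}
    - {"claw":-0.435,"delta_pos":[0,0,0],"yaw":0}

```text
clock: 19.6
eef_pos: [467.8, -149.0, 312.0]
tcp_rot: [-3.141, 0.002, 2.951]
contact_force: [-0.6, -0.0, 0.2]
opening: 0.718
grasp_force: 0.0
```

```bash
python3 - <<'E'
from h import *; from g import *
s=r.sense();f,P,T=frame('wrist');im=f['img'];Q=rest_frame(P,-.185)
print(s['eef_pos'],rest_frame(np.array(s['eef_pos']),-.185),s['tcp_rot'])
m=(Q[...,2]>92)&(Q[...,2]<106)&(Q[...,0]>518)&(Q[...,0]<540)&(Q[...,1]>-200)&(Q[...,1]<0)
ys=np.sort(Q[m][:,1]);i=np.where(np.diff(ys)>3)[0]
for a in np.split(ys,i+1):
    if len(a)>30: print(len(a),a[0],a[-1])
q=Q[m&(Q[...,1]>-80)&(Q[...,1]<-40)];print(np.percentile(q,[1,50,99],axis=0))
E
```

```text
[ 467.77095863 -149.03903284  312.04900667] [487.20424568 -60.45102181 312.04900667] [-3.14087680e+00  1.81454591e-03  2.95057495e+00]
1023 -187.28429956583017 -136.7447725815374
1782 -84.30700245202037 -34.49258328475928
[[524.29263668 -79.49951738  92.76423633]
 [528.7263156  -59.68070725  97.21809742]
 [538.32632381 -40.42659656 100.88316545]]
```

apply_moves:
  deltas:
    - {"claw":-0.435,"delta_pos":[-2,0.1,1],"yaw":0}
    - {"claw":-0.435,"delta_pos":[-1.5,0,1],"yaw":0}
    - {"claw":-0.435,"delta_pos":[-0.58,0,1],"yaw":0}
    - {"claw":-0.435,"delta_pos":[0,0,0],"yaw":0}

```text
clock: 20.15
eef_pos: [507.8, -151.9, 280.0]
tcp_rot: [3.141, -0.002, 2.956]
contact_force: [-0.1, 0.7, -0.2]
opening: 0.717
grasp_force: 0.0
```

```bash
python3 - <<'E'
from h import *; from g import *
s=r.sense();print(rest_frame(np.array(s['eef_pos']),-.185),s['tcp_rot'][2])
f,P,T=frame('wrist');cv2.imwrite('pics/w20.png',f['img'])
E
```

```text
[527.07884018 -55.93204241 280.02885419] 2.955678914300517
```

View pics/w20.png

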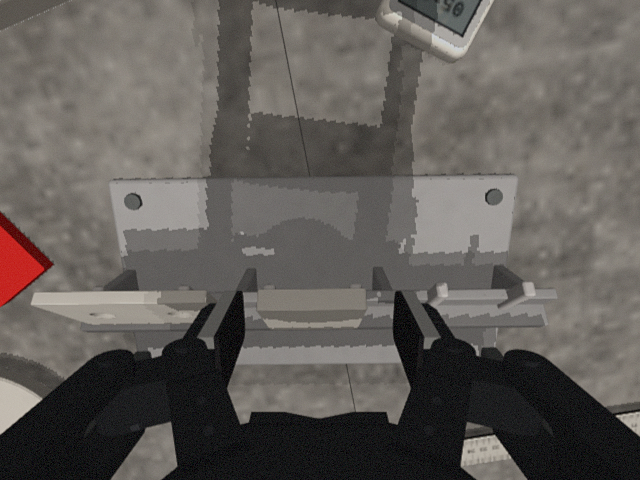

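apply_moves:
  deltas:
    - {"claw":-0.435,"delta_pos":[-0.1,-0.35,0],"yaw":0}
    - {"claw":-0.435,"delta_pos":[0,0,0],"yaw":0}
    - {"claw":-0.435,"delta_pos":[0,0,1],"yaw":0}
    - {"claw":-0.435,"delta_pos":[0,0,0.5],"yaw":0}
    - {"claw":-0.435,"delta_pos":[0,0,0],"yaw":0}

```text
clock: 20.82
eef_pos: [508.1, -156.1, 265.4]
tcp_rot: [3.141, -0.001, 2.955]
contact_force: [1.6, 0.5, 0.1]
opening: 0.714
grasp_force: 0.0
```

```bash
python3 - <<'E'
from h import *; from g import *
s=r.sense();print(rest_frame(np.array(s['eef_pos']),-.185),s['tcp_rot'][2],s['contact_force'])
E
```

```text
[528.10453747 -59.97351916 265.38451187] 2.9547768295448544 [1.58579072 0.49309642 0.13178792]
```

Centred; descend the rest and close gently.

apply_moves:
  deltas:
    - {"claw":-0.435,"delta_pos":[0,0,0.7],"yaw":0}
    - {"claw":-0.435,"delta_pos":[0,0,0.7],"yaw":0}
    - {"claw":-0.435,"delta_pos":[0,0,0.5],"yaw":0}
    - {"claw":-0.435,"delta_pos":[0,0,0],"yaw":0}

```text
clock: 21.32
eef_pos: [508.2, -156.1, 246.5]
tcp_rot: [3.141, -0.001, 2.955]
contact_force: [-0.7, 0.6, 0.1]
opening: 0.721
grasp_force: 0.0
```

apply_moves:
  deltas:
    - {"claw":0.1,"delta_pos":[0,0,0],"yaw":0}
    - {"claw":0.1,"delta_pos":[0,0,0],"yaw":0}
    - {"claw":0.1,"delta_pos":[0,0,0],"yaw":0}
    - {"claw":0.1,"delta_pos":[0,0,0],"yaw":0}
  grip_force: 35

```text
clock: 21.82
eef_pos: [508.4, -155.8, 247.3]
tcp_rot: [3.141, 0.0, 2.955]
contact_force: [0.7, 5.0, 2.5]
opening: 0.576
grasp_force: 36.4
```

apply_moves:
  deltas:
    - {"claw":0.1,"delta_pos":[0.64,0,-0.77],"yaw":0}
    - {"claw":0.1,"delta_pos":[0.64,0,-0.77],"yaw":0}
    - {"claw":0.1,"delta_pos":[0.96,0,-1.15],"yaw":0}
    - {"claw":0.1,"delta_pos":[1.28,0,-1.54],"yaw":0}
    - {"claw":0.1,"delta_pos":[1.28,0,-1.54],"yaw":0}
    - {"claw":0.1,"delta_pos":[1.28,0,-1.54],"yaw":0}
    - {"claw":0.1,"delta_pos":[2,0,-1.5],"yaw":0}
    - {"claw":0.1,"delta_pos":[0,0,0],"yaw":0}

```text
clock: 22.82
eef_pos: [427.7, -141.0, 336.4]
tcp_rot: [-3.141, 0.001, 2.955]
contact_force: [0.2, -0.4, -2.3]
opening: 0.574
grasp_force: 36.8
```

```bash
python3 see.py w21; python3 -c "
from h import *;print(r.sense()['eef_pos'])"
```

```text
3809 open 0.5767846613678788
324 [  3.3  -0.  152.4]
330 [  1.6  -0.2 151. ]
336 [-1.000e-01  5.000e-01  1.497e+02]
342 [ -1.7  -0.4 148.3]
348 [ -3.4  -0.  147.1]
354 [-14.9  -0.  160.4]
360 [-31.3  -0.2 180. ]
tcp in rack [-186.6 -246.9  335.9] [ 0.2  0.  -2.3] [-3.141e+00  2.000e-03  2.955e+00]
[ 428.46169564 -141.18248608  335.94059276]
```

apply_moves:
  deltas:
    - {"claw":0.1,"delta_pos":[0.3,4.0,0],"yaw":0}
    - {"claw":0.1,"delta_pos":[0.3,5.6,0],"yaw":0}
    - {"claw":0.1,"delta_pos":[0.3,5.6,0],"yaw":0}
    - {"claw":0.1,"delta_pos":[0.3,5.6,0],"yaw":0}
    - {"claw":0.1,"delta_pos":[0.3,5.5,0],"yaw":0}
    - {"claw":0.1,"delta_pos":[0,0,1.5],"yaw":-0.141}
    - {"claw":0.1,"delta_pos":[0,0,2.5],"yaw":-0.141}
    - {"claw":0.1,"delta_pos":[0,0,2],"yaw":-0.141}

```text
clock: 23.88
eef_pos: [463.2, 120.4, 273.9]
tcp_rot: [-3.142, -0.001, -2.9]
contact_force: [-0.4, -0.2, -1.9]
opening: 0.569
grasp_force: 37.2
```

```bash
python3 see.py w22
```

```text
3795 open 0.5748280865614082
324 [3.200e+00 1.000e-01 1.525e+02]
330 [  1.6   0.3 151.1]
336 [ -0.    0.3 149.7]
342 [-1.700e+00  1.000e-01  1.483e+02]
348 [ -3.4  -0.  147.1]
354 [-1.500e+01  1.000e-01  1.606e+02]
360 [-3.120e+01 -1.000e-01  1.799e+02]
tcp in rack [-92.6  -0.8 271.9] [-0.9 -0.  -4.4] [-3.142 -0.004 -2.894]
```

apply_moves:
  deltas:
    - {"claw":0.1,"delta_pos":[0,0,2],"yaw":0.008}
    - {"claw":0.1,"delta_pos":[0,0,2],"yaw":0}
    - {"claw":0.1,"delta_pos":[0,0,1.5],"yaw":0}
    - {"claw":0.1,"delta_pos":[0,0,0.9],"yaw":0}
    - {"claw":0.1,"delta_pos":[0,0,0],"yaw":0}

```text
clock: 24.55
eef_pos: [463.0, 120.0, 210.8]
tcp_rot: [-3.142, -0.001, -2.914]
contact_force: [-0.3, 0.4, -1.6]
opening: 0.576
grasp_force: 37.2
```

apply_moves:
  deltas:
    - {"claw":0.1,"delta_pos":[-0.4,0,0],"yaw":0}
    - {"claw":0.1,"delta_pos":[-0.4,0,-0.1],"yaw":0}
    - {"claw":0.1,"delta_pos":[-0.4,0,-0.15],"yaw":0}
    - {"claw":0.1,"delta_pos":[-0.4,0,-0.15],"yaw":0}
    - {"claw":0.1,"delta_pos":[-0.4,0,-0.15],"yaw":0}
    - {"claw":0.1,"delta_pos":[0,0,0],"yaw":0}

```text
clock: 25.3
eef_pos: [479.9, 124.0, 216.2]
tcp_rot: [3.142, -0.009, -2.914]
contact_force: [-12.0, -1.5, 2.7]
opening: 0.577
grasp_force: 40.4
```

```bash
python3 see.py w23| grep -v "  *19[0-9]"
```

```text
3012 open 0.5764518187299831
318 [6.500e+00 1.000e-01 1.511e+02]
324 [  4.6  -0.2 150.1]
330 [ 2.800e+00 -1.000e-01  1.491e+02]
336 [ 9.000e-01 -1.000e-01  1.482e+02]
342 [-1.000e+00  1.000e-01  1.473e+02]
tcp in rack [-74.7  -1.1 216.2] [-12.2  -1.    3.2] [-3.142 -0.008 -2.913]
```

apply_moves:
  deltas:
    - {"claw":0.1,"delta_pos":[-0.3,0,0],"yaw":0}
    - {"claw":0.1,"delta_pos":[-0.35,0,0],"yaw":0}
    - {"claw":0.1,"delta_pos":[-0.35,0,0],"yaw":0}
    - {"claw":0.1,"delta_pos":[-0.35,0,0],"yaw":0}
    - {"claw":0.1,"delta_pos":[-0.3,0,0],"yaw":0}
    - {"claw":0.1,"delta_pos":[0,0,0],"yaw":0}

```text
clock: 26.1
eef_pos: [496.5, 127.8, 216.4]
tcp_rot: [-3.141, -0.007, -2.913]
contact_force: [-9.4, -2.4, 2.0]
opening: 0.577
grasp_force: 41.8
```

```bash
python3 see.py w24| grep -v "  *19[0-9]"
```

```text
5786 open 0.5727260449131817
282 [ 3.400e+00 -1.000e-01  1.911e+02]
288 [ 5.100e+00 -1.000e-01  1.805e+02]
294 [  6.6   0.3 171.2]
300 [7.90e+00 1.00e-01 1.63e+02]
306 [9.200e+00 1.000e-01 1.554e+02]
312 [ 10.3  -0.  148.6]
318 [8.300e+00 1.000e-01 1.478e+02]
324 [6.200e+00 1.000e-01 1.473e+02]
330 [ 4.00e+00 -1.00e-01  1.47e+02]
336 [ 1.900e+00 -1.000e-01  1.466e+02]
tcp in rack [-57.6  -1.3 216.4] [-10.  -2.   4.] [-3.141 -0.007 -2.913]
```

apply_moves:
  deltas:
    - {"claw":0.1,"delta_pos":[-0.35,0,0],"yaw":0}
    - {"claw":0.1,"delta_pos":[-0.35,0,0],"yaw":0}
    - {"claw":0.1,"delta_pos":[-0.25,0,0],"yaw":0}
    - {"claw":0.1,"delta_pos":[0,0,0],"yaw":0}

```text
clock: 26.65
eef_pos: [505.8, 129.9, 216.4]
tcp_rot: [-3.141, -0.007, -2.914]
contact_force: [-10.4, -1.8, 2.3]
opening: 0.577
grasp_force: 42.9
```

```bash
python3 see.py w25| grep -v "  *19[0-9]"
```

```text
7296 open 0.5742147562971252
264 [ 1.230e+01 -1.000e-01  1.914e+02]
270 [ 1.210e+01 -1.000e-01  1.844e+02]
276 [ 1.200e+01 -1.000e-01  1.776e+02]
282 [ 1.190e+01 -1.000e-01  1.714e+02]
288 [ 1.180e+01 -1.000e-01  1.657e+02]
294 [ 1.170e+01 -1.000e-01  1.604e+02]
300 [ 1.160e+01 -1.000e-01  1.554e+02]
306 [1.140e+01 1.000e-01 1.509e+02]
312 [ 11.4  -0.4 146.4]
318 [  9.3  -0.  146. ]
324 [  7.  -0. 146.]
330 [ 4.60e+00 -1.00e-01  1.46e+02]
336 [  2.1  -0.2 146.2]
tcp in rack [-48.1  -1.4 216.4] [-8.7 -2.   2.7] [-3.141 -0.007 -2.914]
```

apply_moves:
  deltas:
    - {"claw":0.1,"delta_pos":[0.6,0,0],"yaw":0}
    - {"claw":0.1,"delta_pos":[0,0.13,-1.5],"yaw":-0.008}
    - {"claw":0.1,"delta_pos":[0,0,-2],"yaw":0}
    - {"claw":0.1,"delta_pos":[-2.0,0,0],"yaw":0}
    - {"claw":0.1,"delta_pos":[0,0,0],"yaw":0}
    - {"claw":0.1,"delta_pos":[0,0,0],"yaw":0}

```text
clock: 27.45
eef_pos: [520.8, 135.0, 252.1]
tcp_rot: [3.142, -0.0, -2.905]
contact_force: [0.1, -0.2, -2.2]
opening: 0.577
grasp_force: 42.5
```

```bash
python3 see.py w26| grep -v "  *19[0-9]"
```

```text
6992 open 0.5709841180499304
264 [ 1.160e+01 -1.000e-01  1.933e+02]
270 [ 11.7   0.2 185.3]
276 [ 11.7   0.2 178.4]
282 [ 1.160e+01 -1.000e-01  1.721e+02]
288 [1.160e+01 1.000e-01 1.662e+02]
294 [ 11.5  -0.  160.7]
300 [ 11.6  -0.2 155.4]
306 [1.160e+01 1.000e-01 1.506e+02]
312 [ 11.5  -0.  146.3]
318 [  9.2  -0.2 146.2]
324 [  7.   -0.2 146. ]
330 [  4.5  -0.2 146.1]
336 [  2.1  -0.  146.2]
tcp in rack [-32.5   0.  251.8] [-0.7  0.4 -2.8] [ 3.142e+00 -1.000e-03 -2.905e+00]
```

apply_moves:
  deltas:
    - {"claw":0.1,"delta_pos":[-0.11,0,0],"yaw":0}
    - {"claw":0.1,"delta_pos":[0,0,1.5],"yaw":0}
    - {"claw":0.1,"delta_pos":[0,0,0.6],"yaw":0}
    - {"claw":0.1,"delta_pos":[0,0,0.5],"yaw":0}
    - {"claw":0.1,"delta_pos":[0,0,0.5],"yaw":0}
    - {"claw":0.1,"delta_pos":[0,0,0],"yaw":0}

```text
clock: 28.25
eef_pos: [522.1, 135.3, 220.3]
tcp_rot: [3.142, -0.001, -2.905]
contact_force: [0.2, -0.1, -1.6]
opening: 0.574
grasp_force: 42.5
```

apply_moves:
  deltas:
    - {"claw":0.1,"delta_pos":[0,0,0.4],"yaw":0}
    - {"claw":0.1,"delta_pos":[0,0,0.4],"yaw":0}
    - {"claw":0.1,"delta_pos":[0,0,0.4],"yaw":0}
    - {"claw":0.1,"delta_pos":[0,0,0],"yaw":0}

```text
clock: 28.75
eef_pos: [522.1, 135.3, 208.3]
tcp_rot: [-3.142, -0.001, -2.905]
contact_force: [-0.2, -0.1, -2.1]
opening: 0.576
grasp_force: 42.5
```

```bash
python3 see.py w27| tail -20
```

```text
276 [ 1.160e+01 -1.000e-01  1.786e+02]
282 [ 1.160e+01 -1.000e-01  1.721e+02]
288 [1.160e+01 1.000e-01 1.662e+02]
294 [ 11.6  -0.  160.7]
300 [ 11.5  -0.  155.5]
306 [1.150e+01 1.000e-01 1.508e+02]
312 [ 11.4  -0.2 146.5]
318 [  9.2  -0.  146.1]
324 [  6.9  -0.2 146.1]
330 [  4.5  -0.  146.1]
336 [  2.1  -0.  146.2]
342 [-3.280e+01  1.000e-01  1.975e+02]
348 [-3.640e+01  1.000e-01  1.975e+02]
354 [-4.000e+01 -1.000e-01  1.976e+02]
360 [-4.370e+01 -1.000e-01  1.977e+02]
366 [-4.710e+01 -1.000e-01  1.975e+02]
372 [-5.100e+01 -1.000e-01  1.977e+02]
378 [-5.460e+01  1.000e-01  1.976e+02]
384 [-5.840e+01 -1.000e-01  1.976e+02]
tcp in rack [-30.9  -0.  208.5] [-0.6  0.8 -2.2] [ 3.142 -0.    -2.905]
```

1.4 mm above the floor, in the slot; release and withdraw.

apply_moves:
  deltas:
    - {"claw":0.1,"delta_pos":[0,0,0.12],"yaw":0}
    - {"claw":-0.4,"delta_pos":[0,0,0],"yaw":0}
    - {"claw":-0.4,"delta_pos":[0,0,0],"yaw":0}
    - {"claw":-0.4,"delta_pos":[0,0,0],"yaw":0}
    - {"claw":-0.4,"delta_pos":[0,0,-1.5],"yaw":0}
    - {"claw":-0.4,"delta_pos":[0,0,-3],"yaw":0}
    - {"claw":-0.5,"delta_pos":[0,0,-4],"yaw":0}
    - {"claw":-0.5,"delta_pos":[4,0,-4],"yaw":0}

```text
clock: 29.8
eef_pos: [484.8, 126.3, 335.1]
tcp_rot: [3.142, 0.004, -2.905]
contact_force: [-1.6, 0.2, 0.4]
opening: 0.745
grasp_force: 0.0
```

apply_moves:
  deltas:
    - {"claw":-0.5,"delta_pos":[3,0,0],"yaw":0}
    - {"claw":-0.5,"delta_pos":[0,0,0],"yaw":0}
    - {"claw":-0.5,"delta_pos":[0,0,0],"yaw":0}

```text
clock: 30.18
eef_pos: [454.8, 119.0, 333.3]
tcp_rot: [3.142, 0.002, -2.905]
contact_force: [-0.5, 0.7, 0.3]
opening: 0.75
grasp_force: 0.0
```

```bash
python3 - <<'E'
from h import *
f,P,T=frame('wrist');cv2.imwrite('pics/w28.png',f['img'])
for a,b in((500,535),(575,625)):
    m=(P[...,2]>56)&(P[...,2]<72)&(P[...,1]>100)&(P[...,1]<190)&(P[...,0]>a)&(P[...,0]<b)
    q=np.array([rack(p) for p in P[m]]);print(len(q),np.percentile(q,[2,50,98],axis=0))
f,P,T=frame('top');d=np.load('top0.npz')
x,y=P[281,428],d['P'][281,428];print('thin',x,y, np.abs(f['img'][255:300,405:450].astype(int)-d['img'][255:300,405:450]).mean(),np.abs(f['img'][180:225,180:470].astype(int)-d['img'][180:225,180:470]).mean())
E
```

```text
1024 [[-42.8 -23.6  56.6]
 [-38.6   0.5  60.6]
 [-32.6  24.   62. ]]
921 [[ 32.7  -24.1   56.34]
 [ 36.5   -0.2   60.4 ]
 [ 43.4   23.5   61.9 ]]
thin [ 506.67215043 -246.12742227   84.35903862] [ 506.82522717 -246.89713351   80.60859963] 1.3489711934156379 1.3568582375478928
```

Both plates have their tops about 60.5 mm up and sit centred at ±38 mm. The thin plate and the bystanders haven't moved, so I'm handing in.

```bash
python3 -c "
from rig import r
print(r.sign_off())"
```

```text
the job is handed in; nothing more can be done
None
```

Job handed in after about 30 s of robot time: by my final camera measurements, both thick plates stand fully down and released in the two end slots, the middle slot is empty, and the thin plate and bystanders have not moved; the sign-off call returned no verdict.

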